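# Clamp a small card box in a sprung bench clamp and hold the lever level

## Robot

A 6-joint arm with a two-finger parallel gripper is mounted at the origin on the work surface; the furniture and walls round the work are solid. World frame = base frame: x ahead of the robot, y to its left, z up, the work surface at z = 0. Lengths are in m, angles in degrees, forces in N, time in s.
With the tool pointing down it reaches from about 0.25 to 0.725 m from the base axis. Payload 9.7 kg.
Tool frame: the origin (TCP) lies at the very end of the fingers, on their centre line; the grasp point (between the pads) lies 19 mm behind it; z points along the fingers, y is the direction in which the jaws open and shut (so a half turn about z gives the same grasp; the last joint's range is limited). The gripper opens to 85 mm and grips with 20 to 120 N. Pads are 22 mm wide; open, the fingers measure 114 mm over their backs; the gripper's body (76 mm by 85 mm) begins 54 mm behind the grasp point. The pads swing forward as they close: fully open they stand 13 mm farther back than shut.
Start: joints at [68.698, 4.979, 10.078, 95.1, 0, 90], TCP at [0.2, 0.512, 0.205] pointing down, gripper open.
Joint ranges: [-179.16, 179.16], [-48.56, 103.87], [-65.8, 70.77], [-126.05, 130.52], [-82.76, 87.17], [-180, 180]. Speed limits (degrees/s): [127.2, 127.2, 147.25, 180, 180, 180].

## Interface

Orientations are given as [roll, pitch, yaw] about the fixed x, y, z axes, in that order (R = Rz(yaw) Ry(pitch) Rx(roll)).
In Python, from workcell import bot gives the robot as it stands.
- The arm moves only by the shell command python3 -m pendant 'ROWS' [FORCE]. ROWS is JSON, a list that holds one entry, the list of rows, each a list of 7 numbers: the shift along the tool's x, y, z in cm, then the turn, a rotation vector about the tool's x, y, z in rad, then the opening in per cent of the stroke, from 0 (shut) to 100 (fully open). In form: [[[dx, dy, dz, ax, ay, az, gripper], ...]]. A call has 1 to 5 rows; each row shifts and turns the pose as measured when the row begins, along the tool's axes as they then stand; what a row does not reach is not made up. A row lasts 1/12 s, in which the tool goes at most 41.7 mm and 7.16 degrees, less where a joint would pass 70% of its speed; a pose out of reach is approached as far as the arm can. A call with a gripper value outside its range is refused whole. The fingers move at their own pace and stop on an object; FORCE is the grip in N (left out, the last holds). Time passes only in rows, so rows that do not move let the fingers close. It gives the time, the measured TCP pose, the force and the opening at its end, in the units of the state.
- bot.get_obs(): the state, without advancing time (a new reading comes with each control period).
- bot.camera(name): name is "scene" or "top"; returns the picture (400x640x3 uint8, red, green, blue); there is no depth.
- bot.get_calibration(name): a dict with "intrinsics" (3x3 intrinsics, pixels), "pose" (4x4, takes a point from camera to world coordinates). Camera axes: x right, y down, z forward; pixel columns grow to the right and rows downward; lengths in m; the calibration is good to about 2 mm. A picture is of the moment at which its call begins. get_calibration takes no time and is no camera call.
- bot.job_done(): hands the job in, once; it reports no verdict.
Trained networks look in the newest picture that a camera, given by its name, has taken for a name from the list of things; names that differ only in an ending like _2 or _b are one class to them, and where a whole thing is asked for, a point or a joint stands for the part that bears it (a point fixed in the world has none). Each returns a list of dicts, best first, with "confidence" (0 to 1); they miss things now and then, are a little off and sometimes report something else, mostly with a low value. They report only what shows in the picture. A call takes as long as a camera call. They do not tell look-alikes from the thing itself.
- bot.masks_of(camera, thing): "pixels" (400x640 bool, what is visible of it) and "extent" ([left, top, right, bottom] in pixels, round what is visible of it).
- bot.mark_of(camera, thing): "uv" ([column, row] in pixels: a listed point, or the origin of a listed thing).
The state is a dict: "time": time; "q": joint angles; "qd": joint speeds; "joint_efforts": joint torques, N m; "ee_pos": TCP position; "tcp_rot": TCP orientation; "wrist_force": force on the tool from outside, world axes, zero at the start; "torque": the same for the moment, N m; "opening": finger opening in m.
Only numpy, scipy, OpenCV 4.12 (cv2) and the standard library are available. Lean on these libraries where they do the work, as an engineer would, in place of code of your own. Each camera call takes 0.05 s, during which the arm holds its last target. There are 200 camera calls.

## Task

The smallest of the three card boxes has a freshly closed end flap that must be kept under pressure: lay it flat on the bed of the bench clamp, lengthwise between the fixed wall and the sprung pad, and let go of it. Then take or press the ball at the end of the clamp's lever, bring the lever down until it is level (not short of it, and not on down towards its stop) and finish while still holding it level, because it springs back as soon as it is let go. Leave all other things where they are.

Things in the scene. Friction and masses are not known exactly. Their poses are not given: they have to be found in the camera images.
- small_box: the smallest card box, lying flat, 71 x 51 x 35 mm (x, y, z), about 0.12 kg; origin at the centre of its underside, x along its length. Rigid and closed; taken across its 51 mm width.
- clamp: grey bench clamp fixed to the bench: plate 175 x 290 mm, 12 mm thick. Origin on the bench; the lever's ball end points to its -x, the pad pushes to its +y. From +y to -y: fixed wall, bed, sprung pad, jaw and housing (top 64 mm above the bench), then the lever in the plane y = -100 mm. Nothing stands above the bed or beside it on its -x and +x sides.
- wall_face (a point): foot of the fixed wall's inner face, at x = 0, y = +130 mm of the clamp's frame, at bed height; the wall is 70 mm wide in x, its top 58 mm above the bench. The open pad's face is 95 mm from it, so the box has 95 mm of room for its 71 mm length.
- nest (a point): middle of the open clamp's bed, on its top face, 15 mm above the bench, at x = 0, y = 82.5 mm of the clamp's frame. The box goes here with its length along the clamp's y axis.
- pad: sprung aluminium pad, 50 mm wide in x, top 48 mm above the bench. The lever drives it 70 mm per rad to the clamp's +y; it slides a box on the bed against the wall and then gives on its spring (2 N + 500 N/m, up to 30 mm). Its origin coincides with the clamp's when open (the face is 35 mm to +y of it) and moves with the pad.
- ball_grip: black ball, 30 mm across, at the end of the lever; origin at its centre, 150 mm from the hinge axis. About 172 mm above the bench when released and 100 mm when the lever is level. It can be pinched across the clamp's y axis or pressed from above.
- lever_hinge (a point): hinge axis of the lever (along the clamp's y axis), 100 mm above the bench, at x = +90 mm, y = -100 mm of the clamp's frame.
- lever (a joint): angle of the clamp's lever, 12 mm steel rod: 0 released, when it slopes up towards its ball by 0.5 rad; grows as it is pressed; 0.5 = level; 0.75 = bottom stop. Return spring 0.35 N m + 1.0 N m/rad; with a box clamped the ball takes about 9 N at level.
- medium_box: larger card box, 102 x 64 x 45 mm, a bystander; origin under its centre, x along its length
- tall_box: standing card box, 70 x 70 x 110 mm, a bystander at the right; origin under its centre
- tape_roll: roll of wide tape lying flat, 100 mm across, 48 mm high, a bystander at the right; origin under its centre
- egg_cup: egg cup, 49 mm across, 62 mm high, a bystander at the back; origin under its centre
- shaker: salt or pepper shaker, 44 mm across, 90 mm high, a bystander at the back left; origin under its centre
Mind the look-alikes: they are no part of the job. What is shaped like the small_box but orange, purple or yellow is not meant.

How it is judged:
By the outcome, as a careful person would: the job done as asked, in the order asked, and still so for the second after the job is handed in, while the arm keeps its last pose, push and grip.
It also fails if it takes over 51 s, if anything falls off the work surface, if the arm or the gripper's body presses on something with over 40 N, if the wrist force passes 120 N, or if a joint passes its speed limit or range.

## Working session

There is one attempt and no reset: what is moved stays moved. The work goes in short steps, Python scripts to look and compute and a shell command to move; the robot and the scene stay as the last step left them, time stands still between calls to the robot, and variables do not carry over. Pictures are saved under pics/ and viewed, about 8 in all and at most 12, crops included, and the job is handed in when it is done.

```bash
mkdir -p pics; ls
python3 - <<'E'
from workcell import bot
import cv2,numpy as np
o=bot.get_obs();print({k:np.round(v,3) for k,v in o.items()})
for c in("scene","top"):
    im=bot.camera(c);cv2.imwrite(f"pics/{c}0.png",im[:,:,::-1])
    k=bot.get_calibration(c);print(c,np.round(k["intrinsics"],1).tolist(),np.round(k["pose"],3).tolist())
    for t in("small_box","clamp","nest","wall_face","ball_grip","lever_hinge","pad","medium_box"):
        print(t,[(np.round(m["uv"],1).tolist(),round(m["confidence"],2)) for m in bot.mark_of(c,t)])
    for t in ("small_box","medium_box"):
        print(t,[(m["extent"],round(m["confidence"],2)) for m in bot.masks_of(c,t)])
E
```

```text
pics
{'time': np.float64(0.0), 'q': array([ 6.8697e+01,  5.0100e+00,  1.0032e+01,  9.5099e+01, -3.0000e-03,
        9.0001e+01]), 'qd': array([ 0.034,  0.119, -0.007, -0.024,  0.024,  0.004]), 'joint_efforts': array([-1.0000e-03, -5.2039e+01,  4.6480e+01,  1.7000e-02, -0.0000e+00,
        0.0000e+00]), 'ee_pos': array([0.2  , 0.512, 0.204]), 'tcp_rot': array([-1.79924e+02,  3.00000e-03,  1.58697e+02]), 'wrist_force': array([-0.389,  1.111, -1.567]), 'torque': array([-0.014,  0.004,  0.074]), 'opening': np.float64(0.085)}
scene [[511.6, 0.0, 320.4], [0.0, 511.6, 190.3], [0.0, 0.0, 1.0]] [[-0.875, -0.292, 0.387, -0.119], [-0.485, 0.513, -0.708, 1.261], [0.009, -0.807, -0.591, 1.177], [0.0, 0.0, 0.0, 1.0]]
small_box [([265.6, 262.2], 0.7), ([318.9, 262.2], 0.67), ([288.7, 246.7], 0.59)]
clamp [([334.6, 206.8], 0.64), ([398.7, 170.7], 0.19)]
nest [([322.4, 211.7], 0.67), ([335.1, 206.5], 0.65)]
wall_face [([313.6, 217.8], 0.59)]
ball_grip []
lever_hinge [([332.9, 165.3], 0.58)]
pad [([334.9, 207.4], 0.34)]
medium_box [([305.4, 293.5], 0.85)]
small_box [([277.2, 229.5, 303.5, 254.1], 0.89
[... 187 characters left out ...]
.0]] [[-0.135, -0.839, 0.527, -0.338], [-0.991, 0.119, -0.065, 0.116], [-0.008, -0.531, -0.847, 1.577], [0.0, 0.0, 0.0, 1.0]]
small_box [([269.2, 223.0], 0.79), ([315.6, 264.9], 0.78), ([268.8, 249.9], 0.74), ([238.5, 226.1], 0.73)]
clamp [([339.7, 224.7], 0.72)]
nest [([318.7, 223.9], 0.89)]
wall_face [([305.2, 224.0], 0.9)]
ball_grip [([370.8, 212.7], 0.56)]
lever_hinge [([364.3, 195.3], 0.92)]
pad [([259.8, 200.9], 0.69), ([338.6, 225.6], 0.5)]
medium_box [([230.5, 263.5], 0.58)]
small_box [([258.8, 210.6, 273.4, 231.5], 0.64), ([306.7, 256.2, 324.4, 274.2], 0.62), ([259.3, 239.1, 279.0, 262.9], 0.55), ([228.1, 210.7, 245.3, 236.9], 0.52)]
medium_box [([331.0, 218.8, 334.0, 229.2], 0.17)]
```

```bash
cat > h.py <<'E'
from workcell import bot
import numpy as np
def ray(c,uv):
    k=bot.get_calibration(c);K=np.array(k["intrinsics"]);P=np.array(k["pose"])
    return P[:3,3],P[:3,:3]@np.linalg.solve(K,[uv[0],uv[1],1])
def onz(c,uv,z):
    o,d=ray(c,uv);return o+d*(z-o[2])/d[2]
def proj(c,p):
    k=bot.get_calibration(c);K=np.array(k["intrinsics"]);P=np.array(k["pose"])
    q=K@(P[:3,:3].T@(np.array(p)-P[:3,3]));return q[:2]/q[2]
E
python3 - <<'E'
from h import *
import cv2
a=cv2.imread("pics/scene0.png")[120:320,200:450];b=cv2.imread("pics/top0.png")[140:310,200:420]
a=cv2.resize(a,(750,600),interpolation=cv2.INTER_CUBIC);b=cv2.resize(b,(770,595),interpolation=cv2.INTER_CUBIC)
cv2.imwrite("pics/sc.png",a);cv2.imwrite("pics/tc.png",b)
for c,l in (("scene",[(265.6,262.2),(318.9,262.2),(288.7,246.7)]),("top",[(269.2,223),(315.6,264.9),(268.8,249.9),(238.5,226.1)])):
    for u in l: print(c,u,onz(c,u,0).round(3))
for c,n,w,h in (("scene",(322.4,211.7),(313.6,217.8),(332.9,165.3)),("top",(318.7,223.9),(305.2,224),(364.3,195.3))):
    print(c,onz(c,n,.015).round(3),onz(c,w,.015).round(3),onz(c,h,.1).round(3))
print(onz("top",(370.8,212.7),.172))
E
```

```text
scene (265.6, 262.2) [0.614 0.286 0.   ]
scene (318.9, 262.2) [0.463 0.2   0.   ]
scene (288.7, 246.7) [0.588 0.185 0.   ]
top (269.2, 223) [0.601 0.181 0.   ]
top (315.6, 264.9) [0.396 0.024 0.   ]
top (268.8, 249.9) [0.482 0.192 0.   ]
top (238.5, 226.1) [0.603 0.302 0.   ]
scene [ 0.572 -0.02   0.015] [0.582 0.026 0.015] [ 0.623 -0.195  0.1  ]
top [ 0.561 -0.011  0.015] [0.567 0.042 0.015] [ 0.612 -0.194  0.1  ]
[ 0.48981011 -0.18770351  0.172     ]
```

View pics/sc.png

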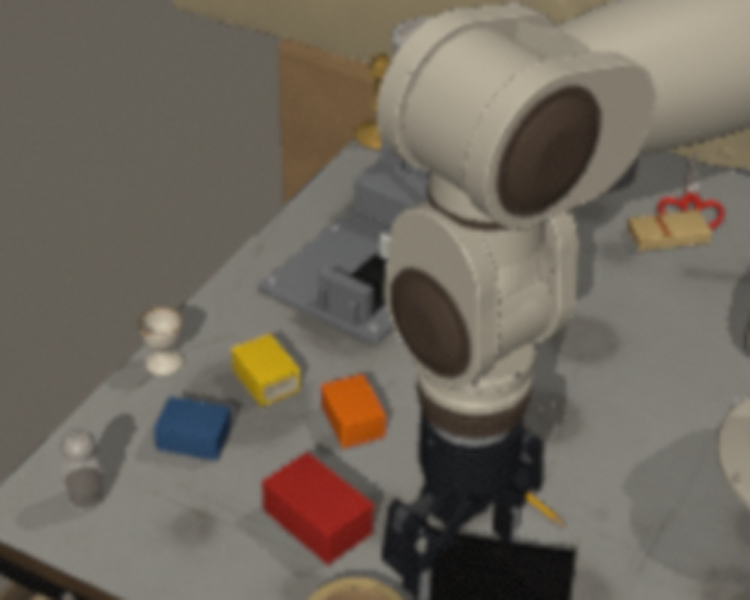

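View pics/tc.png

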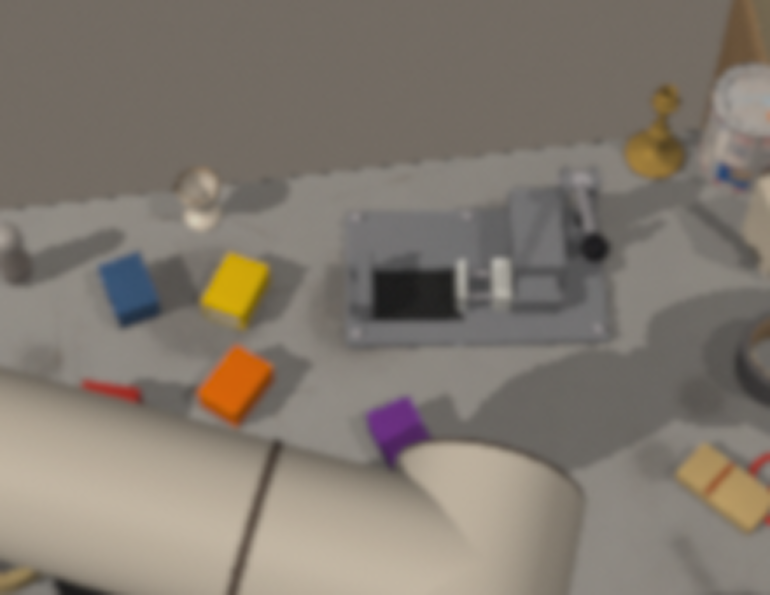

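Candidates for small_box: blue at scene (265,262) / top (238,223), yellow at scene (289,245), orange at scene (318,258), purple at top (316,262). Yellow, orange and purple are excluded by the description, so I take blue. The red one is the medium_box. Next I fit the poses of the blue box and the clamp.

```bash
cat >> h.py <<'E'
import cv2
from scipy.optimize import least_squares,minimize
def corners(x,y,yaw,z=0,dims=(.071,.051,.035)):
    c,s=np.cos(yaw),np.sin(yaw)
    return np.array([[x+c*a*dims[0]-s*b*dims[1],y+s*a*dims[0]+c*b*dims[1],z+h*dims[2]] for a in(-.5,.5) for b in(-.5,.5) for h in(0,1)])
def hull(c,p,S=8):
    m=np.zeros((400*S,640*S),np.uint8)
    pts=np.array([(proj(c,q)+.5)*S for q in p]).astype(np.int32)
    cv2.fillConvexPoly(m,cv2.convexHull(pts),255);return cv2.resize(m,(640,400),interpolation=cv2.INTER_AREA)/255.
def fitbox(masks,x0,z=0):
    def cost(v): return sum(np.abs(hull(c,corners(*v[:2],v[2],z))-m).sum()/m.sum() for c,m in masks.items())
    best=None
    for yaw in np.radians(np.arange(0,180,20)):
        r=minimize(cost,[*x0,yaw],method="Nelder-Mead",options=dict(initial_simplex=[[x0[0],x0[1],yaw],[x0[0]+.012,x0[1],yaw],[x0[0],x0[1]+.012,yaw],[x0[0],x0[1],yaw+.2]],maxiter=45))
        if best is None or r.fun<best.fun: best=r
    return best.x,best.fun
def blue(im,box):
    h=cv2.cvtColor(im,cv2.COLOR_RGB2HSV);m=cv2.inRange(h,(98,110,30),(125,255,255))/255.
    o=np.zeros_like(m);l,t,r,b=box;o[t:b,l:r]=m[t:b,l:r];return o
def clamp_pts(v):
    x,y,w=v;c,s=np.cos(w),np.sin(w)
    f=lambda a,b,z:np.array([x+c*a-s*b,y+s*a+c*b,z])
    return f
E
cat > fit.py <<'E'
from h import *
S=cv2.imread("pics/scene0.png")[:,:,::-1];T=cv2.imread("pics/top0.png")[:,:,::-1]
ms={"scene":blue(S,(240,240,285,280)),"top":blue(T,(220,200,256,245))}
print({c:m.sum() for c,m in ms.items()})
for sel in (["scene","top"],["scene"],["top"]):
    v,f=fitbox({c:ms[c] for c in sel},(.61,.29));print(sel,v[:2].round(4),np.degrees(v[2]).round(1),round(f,3))
    if len(sel)==2: B=v
obs=[("top",(318.7,223.9),(0,.0825,.015)),("top",(305.2,224),(0,.13,.015)),("top",(364.3,195.3),(.09,-.1,.1)),("top",(370.8,212.7),(.09-.15*np.cos(.5),-.1,.172)),("top",(339.7,224.7),(0,0,0)),
("scene",(322.4,211.7),(0,.0825,.015)),("scene",(313.6,217.8),(0,.13,.015)),("scene",(332.9,165.3),(.09,-.1,.1))]
res=lambda v:np.concatenate([proj(c,clamp_pts(v)(*p))-u for c,u,p in obs])
r=least_squares(res,[.58,-.1,-.17],loss="soft_l1");C=r.x
print("clamp",C[:2].round(4),np.degrees(C[2]).round(1),res(C).reshape(-1,2).round(1).tolist())
f=clamp_pts(C)
for n,p in dict(nest=(0,.0825,.015),ball0=(.09-.15*np.cos(.5),-.1,.172),ball1=(-.06,-.1,.1)).items(): print(n,f(*p).round(4))
k=4;out=[]
for c,im,(l,t) in (("top",T,(210,180)),("scene",S,(235,150))):
    w,h=(185,75) if c=="top" else (185,130)
    g=cv2.resize(np.ascontiguousarray(im[t:t+h,l:l+w,::-1]),None,fx=k,fy=k,interpolation=cv2.INTER_CUBIC)
    d=lambda ps,col:cv2.polylines(g,[np.array([((proj(c,p)+.5)-(l,t))*k for p in ps]).astype(int)],True,col,1)
    d(corners(*B)[[0,2,6,4]],(255,255,255));d(corners(*B)[[1,3,7,5]],(255,255,255))
    d([f(a,b,.012) for a,b in((-.0875,-.145),(.0875,-.145),(.0875,.145),(-.0875,.145))],(0,255,0))
    d([f(a,b,.058) for a,b in((-.035,.13),(.035,.13))],(0,255,255));d([f(a,.035,.048) for a in(-.025,.025)],(0,0,255))
    d([f(.09,-.1,.1),f(.09-.15*np.cos(.5),-.1,.172)],(255,0,255));out.append(g)
cv2.imwrite("pics/fit0.png",cv2.resize(np.vstack(out),None,fx=.73,fy=.73))
E
python3 fit.py
```

```text
{'scene': np.float64(354.0), 'top': np.float64(172.0)}Traceback (most recent call last):
  File "fit.py", line 6, in <module>
    v,f=fitbox({c:ms[c] for c in sel},(.61,.29));print(sel,v[:2].round(4),np.degrees(v[2]).round(1),round(f,3))
        ~~~~~~^^^^^^^^^^^^^^^^^^^^^^^^^^^^^^^^^^
  File "h.py", line 24, in fitbox
    r=minimize(cost,[*x0,yaw],method="Nelder-Mead",options=dict(initial_simplex=[[x0[0],x0[1],yaw],[x0[0]+.012,x0[1],yaw],[x0[0],x0[1]+.012,yaw],[x0[0],x0[1],yaw+.2]],maxiter=45))
    res = _minimize_neldermead(fun, x0, args, callback, bounds=bounds,
                               **options)
    fxe = func(xe)
    fx = function(np.copy(x), *(wrapper_args + args))
  File "h.py", line 21, in cost
    def cost(v): return sum(np.abs(hull(c,corners(*v[:2],v[2],z))-m).sum()/m.sum() for c,m in masks.items())
                        ~~~^^^^^^^^^^^^^^^^^^^^^^^^^^^^^^^^^^^^^^^^^^^^^^^^^^^^^^^^^^^^^^^^^^^^^^^^^^^^^^^^^
  File "h.py", line 21, in <genexpr>
    def cost(v): return sum(np.abs(hull(c,corners(*v[:2],v[2],z))-m).sum()/m.sum() for c,m in masks.items())
                                   ~~~~^^^^^^^^^^^^^^^^^^^^^^^^^^
  File "h.py", line 18, in hull
    pts=np.array([(proj(c,q)+.5)*S for q in p]).astype(np.int32)
                   ~~~~^^^^^
  File "h.py", line 9, in proj
    k=bot.get_calibration(c);K=np.array(k["intrinsics"]);P=np.array(k["pose"])
ValueError: time passes only in moves, steps and waits
```

```bash
sed -i 's/bot.get_calibration(c)/cal(c)/' h.py; sed -i '2a from functools import lru_cache\n@lru_cache\ndef cal(c): return bot.get_calibration(c)' h.py; python3 fit.py; python3 -c "
from workcell import bot;print(bot.get_obs()['time'])"
```

```text
{'scene': np.float64(354.0), 'top': np.float64(172.0)}
['scene', 'top'] [0.6076 0.3026] 192.5 0.889
['scene'] [0.6097 0.3022] 28.6 0.252
['top'] [0.6168 0.3065] 190.3 0.57
clamp [ 0.5507 -0.0904] -9.1 [[-0.5, -0.7], [0.8, -0.9], [1.8, -2.7], [-1.6, -0.8], [-0.5, 0.8], [0.3, 2.4], [1.0, 2.8], [0.8, -1.1]]
nest [ 0.5638 -0.009   0.015 ]
ball0 [ 0.4938 -0.1826  0.172 ]
ball1 [ 0.4757 -0.1797  0.1   ]
1.1
```

View pics/fit0.png

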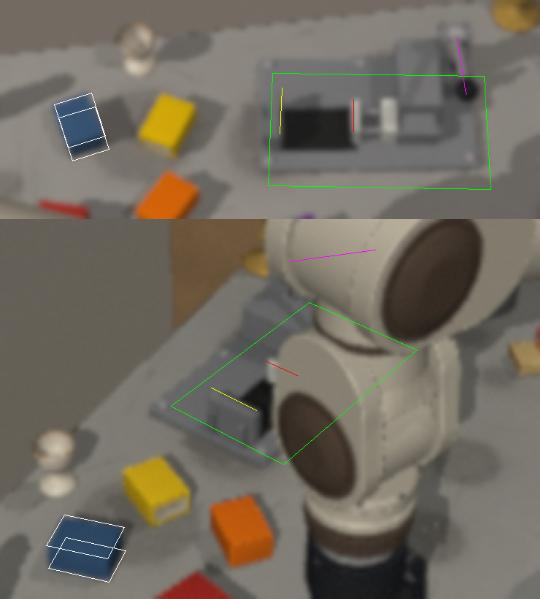

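```bash
python3 - <<'E'
s=open('h.py').read()
i=s.index("    h=cv2.cvtColor");j=s.index("    o=np.zeros_like(m)")
s=s[:i]+"    d=im[:,:,2].astype(int)-im[:,:,0];m=(d>TH)*1.\n"+s[j:]
s=s.replace("def blue","TH=12\ndef blue")
open('h.py','w').write(s)
f=open('fit.py').read()
i=f.index("obs=[");j=f.index("res=lambda")
f=f[:i]+'''obs=[("top",(299.7,201.2),(.0875,.145,.012)),("top",(300,238.6),(-.0875,.145,.012)),("top",(375.8,237.5),(-.0875,-.145,.012)),("scene",(287.1,214.7),(.0875,.145,.012)),("scene",(325,233),(-.0875,.145,.012)),("top",(370,211.5),(.09-.15*np.cos(.5),-.1,.172)),("top",(364.3,195.3),(.09,-.1,.1)),("top",(318.7,223.9),(0,.0825,.015)),("top",(305.2,224),(0,.13,.015))]
'''+f[j:]
open('fit.py','w').write(f)
E
python3 fit.py
```

```text
{'scene': np.float64(433.0), 'top': np.float64(258.0)}
['scene', 'top'] [0.6098 0.3048] 16.4 0.218
['scene'] [0.6091 0.3035] 16.1 0.076
['top'] [0.6123 0.3065] 196.5 0.107
clamp [ 0.5631 -0.0863] -9.6 [[2.1, 0.6], [-0.3, 1.6], [-0.1, 4.6], [2.4, -1.7], [2.5, 0.1], [-2.8, -2.2], [0.3, -5.0], [-2.0, -3.4], [-0.6, -3.8]]
nest [ 0.5768 -0.0049  0.015 ]
ball0 [ 0.5054 -0.1779  0.172 ]
ball1 [ 0.4873 -0.1749  0.1   ]
```

View pics/fit0.png

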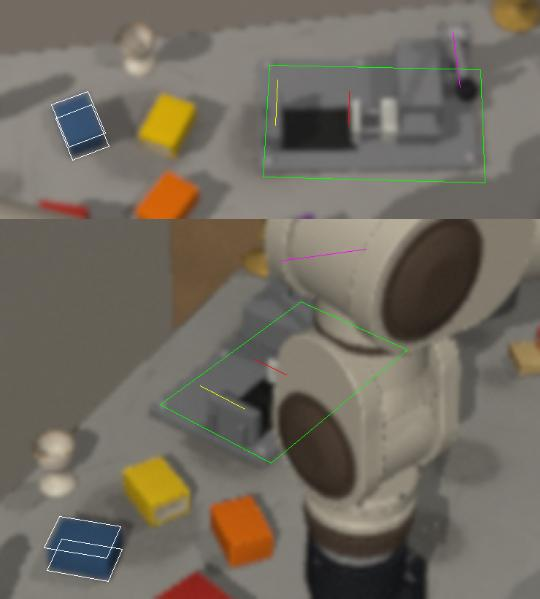

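The box fits at (0.610, 0.304), yaw 16°. The clamp plate is evidently not centred on the clamp's origin, so I free its offset in the fit.

```bash
python3 - <<'E'
f=open('fit.py').read()
i=f.index("res=lambda");j=f.index('print("clamp"')
f=f[:i]+'''pl=[abs(p[2]-.012)<1e-6 for _,_,p in obs]
res=lambda v:np.concatenate([proj(c,clamp_pts(v[:3])(p[0]+v[3]*q,p[1]+v[4]*q,p[2]))-u for (c,u,p),q in zip(obs,pl)])
r=least_squares(res,[.58,-.1,-.17,0,0]);C=r.x[:3];D=r.x[3:];print("off",D)
'''+f[j:]
f=f.replace("res(C)","res(r.x)").replace("f(a,b,.012)","f(a+D[0],b+D[1],.012)")
open('fit.py','w').write(f)
E
python3 fit.py
```

```text
{'scene': np.float64(433.0), 'top': np.float64(258.0)}
['scene', 'top'] [0.6098 0.3048] 16.4 0.218
['scene'] [0.6091 0.3035] 16.1 0.076
['top'] [0.6123 0.3065] 196.5 0.107
off [0.0276727  0.00943674]
clamp [ 0.5467 -0.0891] -7.3 [[0.1, -0.6], [-0.6, 0.3], [-0.7, 0.5], [-0.3, -1.2], [0.9, -0.4], [-0.7, 0.7], [0.9, -2.5], [-0.7, 0.8], [0.6, 0.9]]
nest [ 0.5572 -0.0073  0.015 ]
ball0 [ 0.4928 -0.183   0.172 ]
ball1 [ 0.4745 -0.1807  0.1   ]
```

View pics/fit0.png

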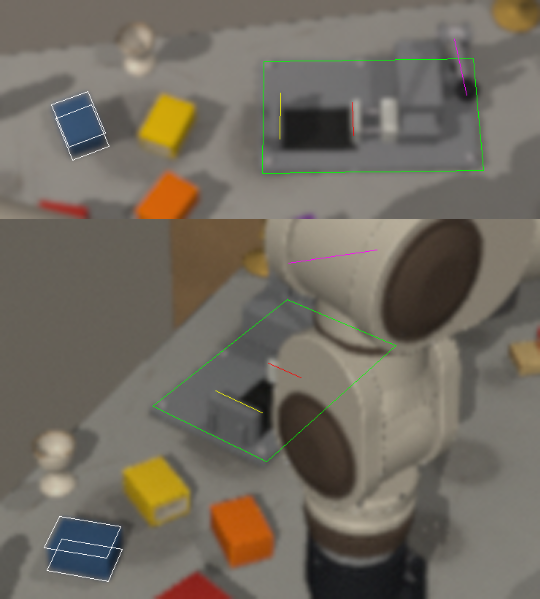

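The overlay now agrees: plate outline, bed, wall and pad all line up. Clamp at (0.547, -0.089), yaw about -7°. Moving above the blue box.

```bash
python3 -m pendant '[[[-3.8,-0.4,0,0,0,0,100],[-3.8,-0.4,0,0,0,0,100],[-3.8,-0.4,0,0,0,0,100],[-3.8,-0.4,0,0,0,0,100],[-3.8,-0.4,0,0,0,0,100]]]' 40; python3 -m pendant '[[[-3.8,-0.4,0,0,0,0,100],[-3.8,-0.4,0,0,0,0,100],[-3.8,-0.4,0,0,0,0,100],[-3.8,-0.4,0,0,0,0,100],[-3.8,-0.4,0,0,0,0,100]]]';python3 -m pendant '[[[0,0,0,0,0,-0.12,100],[0,0,0,0,0,-0.12,100],[0,0,0,0,0,-0.12,100],[0,0,0,0,0,-0.12,100],[0,0,0,0,0,-0.12,100]]]'
```

```text
time: 1.52
ee_pos: [0.3694, 0.4259, 0.2046]
tcp_rot: [179.9, -0.1, 159.4]
wrist_force: [-0.4, 0.9, 0.9]
opening: 0.0853
time: 1.93
ee_pos: [0.5481, 0.3345, 0.205]
tcp_rot: [179.8, -0.0, 159.5]
wrist_force: [-0.4, 1.2, 0.5]
opening: 0.0851
time: 2.35
ee_pos: [0.5566, 0.3276, 0.2009]
tcp_rot: [180.0, -0.1, -165.6]
wrist_force: [0.5, 0.9, 0.2]
opening: 0.0853
```

```bash
python3 -m pendant '[[[-2.5,-1.9,2,0,0,-0.05,100],[-2.3,-1.8,3,0,0,0,100],[0,0,3,0,0,0,100],[0,0,0,0,0,0,100]]]'
python3 - <<'E'
from h import *
for c in("scene","top"):
    im=bot.camera(c);cv2.imwrite(f"pics/{c}1.png",im[:,:,::-1])
    for t in("nest","wall_face","ball_grip","lever_hinge","clamp"):
        print(c,t,[(np.round(m["uv"],1).tolist(),round(m["confidence"],2)) for m in bot.mark_of(c,t)])
o=bot.get_obs();print(o["ee_pos"],o["tcp_rot"],o["q"])
a=cv2.imread("pics/scene1.png")[130:300,220:420];b=cv2.imread("pics/top1.png")[180:250,210:410]
cv2.imwrite("pics/v1.png",np.vstack([cv2.resize(a,(500,425),interpolation=2),cv2.resize(b,(500,175),interpolation=2)]))
E
```

```text
time: 2.68
ee_pos: [0.6156, 0.3053, 0.1201]
tcp_rot: [179.9, 0.1, -161.9]
wrist_force: [-2.6, -0.8, -1.9]
opening: 0.085
scene nest [([320.9, 214.3], 0.81)]
scene wall_face [([313.9, 216.8], 0.68)]
scene ball_grip [([365.5, 160.2], 0.56)]
scene lever_hinge [([331.1, 166.4], 0.92)]
scene clamp [([333.8, 207.2], 0.76)]
top nest [([318.4, 224.5], 0.96)]
top wall_face [([306.2, 221.4], 0.75)]
top ball_grip [([369.4, 210.4], 0.38)]
top lever_hinge [([367.3, 192.6], 0.77)]
top clamp [([340.9, 223.6], 0.59), ([206.5, 217.7], 0.45)]
[0.6170328  0.30716635 0.12773494] [ 179.84232179    0.67364777 -161.86002264] [2.64380977e+01 2.31345273e+01 2.32542706e+01 8.94303925e+01
 5.88064578e-02 8.29754717e+00]
```

View pics/v1.png

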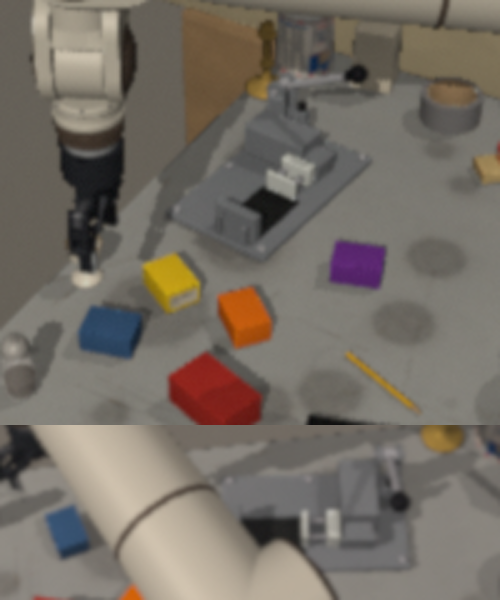

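Run:
```python
from h import *
for c in("scene","top"): print(c,proj(c,[.617,.307,.128]).round(1),proj(c,[.61,.304,.0]).round(1))
bx=.09-.15*np.cos(.5)
P=[("top",(299.7,201.2),(.0875,.145,.012),1),("top",(300,238.6),(-.0875,.145,.012),1),("top",(375.8,237.5),(-.0875,-.145,.012),1),("scene",(290,214.4),(.0875,.145,.012),1),("scene",(324.8,232.8),(-.0875,.145,.012),1),("scene",(367.8,192.8),(-.0875,-.145,.012),1),
("top",(370,211.5),(bx,-.1,.172),0),("scene",(363.5,159.5),(bx,-.1,.172),0),("top",(366,194),(.09,-.1,.1),0),("scene",(331.1,166.4),(.09,-.1,.1),0),("top",(318.5,224.2),(0,.0825,.015),0),("scene",(321,213.5),(0,.0825,.015),0),("top",(305.7,223),(0,.13,.015),0),("scene",(313.9,217),(0,.13,.015),0)]
def run(cams):
    Q=[p for p in P if p[0] in cams]
    res=lambda v:np.concatenate([proj(c,clamp_pts(v[:3])(p[0]+v[3]*q,p[1]+v[4]*q,p[2]))-u for c,u,p,q in Q])
    r=least_squares(res,[.55,-.09,-.13,0.02,0],loss="soft_l1");f=clamp_pts(r.x[:3])
    print(cams,r.x.round(4),"yaw",np.degrees(r.x[2]).round(1),"nest",f(0,.0825,.015).round(4),"ball0",f(bx,-.1,.172).round(4),"ball1",f(-.06,-.1,.1).round(4));print(res(r.x).reshape(-1,2).round(1).tolist())
run(["top","scene"]);run(["top"]);run(["scene"])
```

```text
scene [258.8 236.1] [263.6 266.1]
top [231.8 205.9] [237.8 224.7]
['top', 'scene'] [ 0.5527 -0.0912 -0.1303  0.022   0.0105] yaw -7.5 nest [ 0.5634 -0.0094  0.015 ] ball0 [ 0.4985 -0.185   0.172 ] ball1 [ 0.4802 -0.1826  0.1   ]
[[0.2, -0.8], [-0.6, 0.0], [-0.7, 0.5], [-3.4, -1.0], [0.9, -0.4], [2.3, -0.0], [-0.4, -0.8], [-1.2, -0.0], [-0.5, -2.5], [1.2, -2.4], [-0.2, -0.9], [1.9, 0.5], [0.4, 0.4], [1.1, 3.7]]
['top'] [ 0.5489 -0.0914 -0.1281  0.0256  0.0098] yaw -7.3 nest [ 0.5594 -0.0096  0.015 ] ball0 [ 0.4948 -0.1853  0.172 ] ball1 [ 0.4766 -0.1829  0.1   ]
[[0.5, -0.7], [-0.2, 0.2], [-0.3, 0.4], [-0.2, 0.1], [-0.3, -1.7], [-0.0, -0.0], [0.6, 1.3]]
['scene'] [ 0.5571 -0.0913 -0.1281  0.0186  0.0135] yaw -7.3 nest [ 0.5676 -0.0095  0.015 ] ball0 [ 0.503  -0.1851  0.172 ] ball1 [ 0.4848 -0.1828  0.1   ]
[[-4.1, -0.6], [0.2, 0.1], [1.5, 0.3], [-2.3, -0.4], [0.2, -2.7], [0.9, 0.2], [0.1, 3.4]]
```

```bash
python3 -m pendant '[[[0.7,0,3,0,0,0.03,100],[0,0,3,0,0,0,100],[0,0,3,0,0,0,100],[0,0,1.5,0,0,0,100],[0,0,0,0,0,0,100]]]'; python3 -c "
from workcell import bot
o=bot.get_obs();print(o['ee_pos'],o['tcp_rot'],o['wrist_force'])"
```

```text
time: 3.7
ee_pos: [0.6127, 0.3067, 0.0223]
tcp_rot: [179.8, 1.0, -163.6]
wrist_force: [-0.3, 0.0, -0.4]
opening: 0.0855
[0.6127139  0.30672443 0.0223015 ] [ 179.75252275    1.03825885 -163.64829444] [-0.26015146  0.00712626 -0.43860816]
```

```bash
python3 -m pendant '[[[0.2,-0.2,1.2,0,-0.017,0,100],[0,0,0.4,0,0,0,100],[0,0,0,0,0,0,50],[0,0,0,0,0,0,20],[0,0,0,0,0,0,20]]]' 40;python3 -m pendant '[[[0,0,0,0,0,0,20],[0,0,0,0,0,0,20],[0,0,0,0,0,0,20],[0,0,0,0,0,0,20]]]' 40
```

```text
time: 4.12
ee_pos: [0.6124, 0.3049, 0.0093]
tcp_rot: [179.7, 2.1, -163.6]
wrist_force: [-0.3, 0.8, 0.7]
opening: 0.0516
time: 4.45
ee_pos: [0.6143, 0.3061, 0.0131]
tcp_rot: [179.7, 2.3, -163.6]
wrist_force: [0.1, 0.8, -0.5]
opening: 0.017
```

Run:
```python
from h import *
for c in("scene","top"):
    im=bot.camera(c);cv2.imwrite(f"pics/{c}2.png",im[:,:,::-1])
a=cv2.imread("pics/scene2.png")[190:290,220:350];b=cv2.imread("pics/top2.png")[180:250,200:291]
cv2.imwrite("pics/v2.png",np.vstack([cv2.resize(a,(455,350),interpolation=2),cv2.resize(b,(455,250),interpolation=2)]))
o=bot.get_obs();print(o['ee_pos'],o['tcp_rot'],o['opening'])
for c in("scene","top"): print(c,proj(c,o['ee_pos']))
```

```text
[0.61424264 0.30599916 0.01287166] [ 179.6827211     2.32638424 -163.64416792] 0.016987274906133523
scene [261.94060026 263.15589415]
top [236.79910196 222.2316321 ]
```

View pics/v2.png

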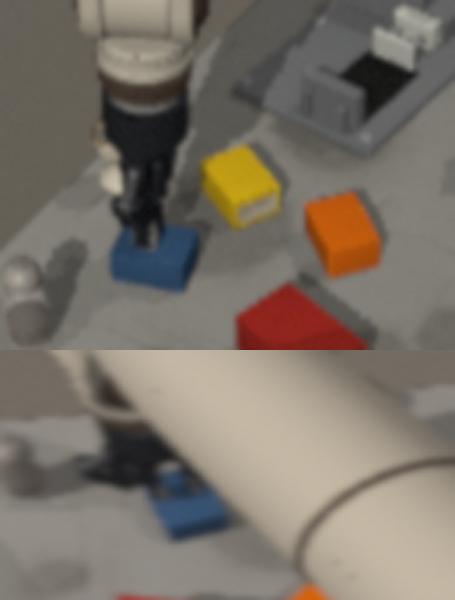

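Run:
```python
from h import *
for z in(.013,.035,.05): print(z,onz("scene",(262.3,259.4),z).round(3),onz("top",(235,214),z).round(3))
S=cv2.imread("pics/scene2.png")[:,:,::-1]
v,f=fitbox({"scene":blue(S,(240,240,285,285))},(.61,.30));print(v[:2].round(4),np.degrees(v[2]).round(1),round(f,3))
cv2.imwrite("pics/v3.png",cv2.resize(cv2.imread("pics/scene2.png")[205:285,225:305],(600,600),interpolation=2))
o=bot.get_obs();print(o['q'],o['joint_efforts'],o['wrist_force'],o['torque'])
```

```text
0.013 [0.623 0.291 0.013] [0.653 0.311 0.013]
0.035 [0.609 0.31  0.035] [0.639 0.309 0.035]
0.05 [0.599 0.322 0.05 ] [0.63  0.307 0.05 ]
[0.6082 0.3042] 17.5 0.247
[26.52589867 21.5224606   8.41212331 74.54381424 -0.09835959 10.1616106 ] [ 2.51864818e-03 -7.02807927e+01  4.70331395e+01 -4.34279284e-01
 -4.92583669e-03  1.79698918e-04] [ 0.43236818  0.3443273  -0.1427157 ] [-0.0555158   0.09388222  0.04107144]
```

View pics/v3.png

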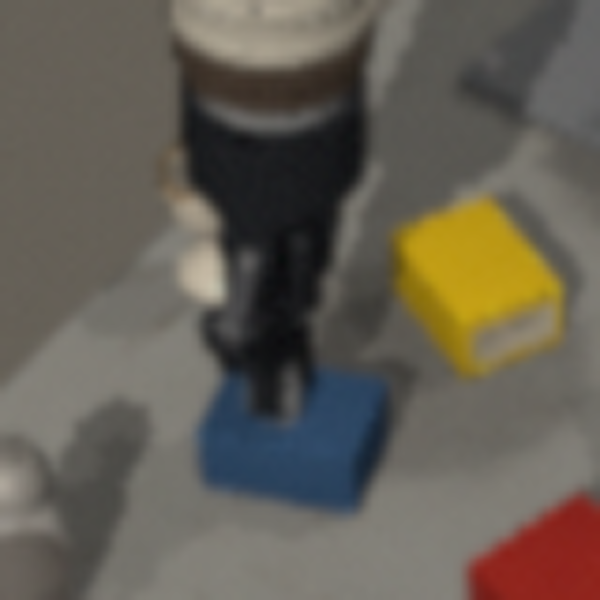

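The fingers shut on top of the blue box. The scene puts their tips at about z = 0.033, although the reported TCP z is 0.013. The box itself has hardly moved. I reopen, correct the tilt and go down guarded by the force reading.

```bash
python3 -m pendant '[[[0,0,-0.5,0,0.04,0,100],[0,0,0,0,0,0,100],[0,0,0,0,0,0,100],[0.4,0,0,0,0,0,100],[0,0,0,0,0,0,100]]]'; python3 -m pendant '[[[0,0,0.7,0,0,0,100],[0,0,0,0,0,0,100]]]';  python3 -m pendant '[[[0,0,0.7,0,0,0,100],[0,0,0,0,0,0,100]]]'
```

```text
time: 4.97
ee_pos: [0.6094, 0.3044, 0.0167]
tcp_rot: [179.7, -0.0, -163.6]
wrist_force: [-0.6, -0.3, -0.5]
opening: 0.0762
time: 5.13
ee_pos: [0.6089, 0.3044, 0.0091]
tcp_rot: [179.7, 0.0, -163.6]
wrist_force: [-0.1, -1.0, -1.0]
opening: 0.0852
time: 5.3
ee_pos: [0.6085, 0.3043, 0.0011]
tcp_rot: [179.7, 0.0, -163.6]
wrist_force: [0.1, -0.2, -1.0]
opening: 0.0856
```

```bash
python3 -m pendant '[[[0,0,0.6,0,0,0,100],[0,0,0,0,0,0,100]]]';  python3 - <<'E'
from h import *
im=bot.camera("scene");cv2.imwrite("pics/v4.png",cv2.resize(im[205:285,225:305,::-1],(600,600),interpolation=2))
E
```

```text
time: 5.47
ee_pos: [0.6082, 0.3042, -0.0059]
tcp_rot: [179.7, 0.0, -163.6]
wrist_force: [0.2, 0.0, -0.8]
opening: 0.0855
```

View pics/v4.png

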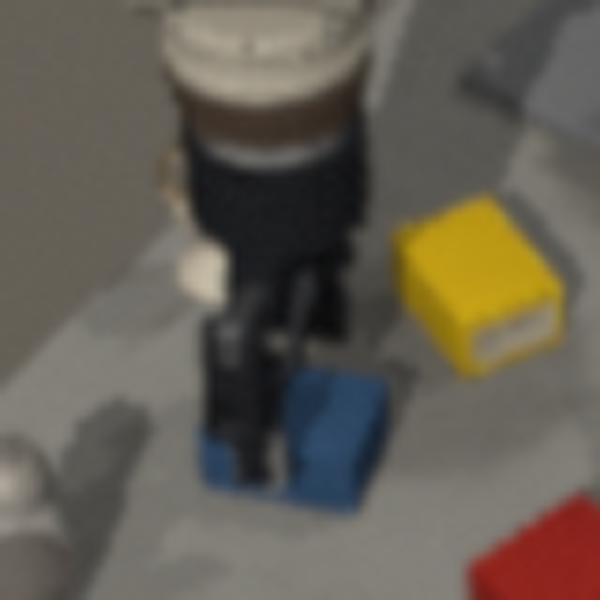

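Both fingers straddle the box now, the front tip at crop (265,485). I go slightly lower and close.

```bash
python3 -m pendant '[[[0,0,0.5,0,0,0,100],[0,0,0,0,0,0,40],[0,0,0,0,0,0,40],[0,0,0,0,0,0,40],[0,0,0,0,0,0,40]]]' 40; python3 -m pendant '[[[0,0,0,0,0,0,40],[0,0,-1.5,0,0,0,40],[0,0,-1.5,0,0,0,40],[0,0,-1.5,0,0,0,40]]]'
```

```text
time: 5.93
ee_pos: [0.6091, 0.3045, -0.0099]
tcp_rot: [179.7, 0.1, -163.6]
wrist_force: [-0.0, 0.4, -1.3]
opening: 0.0505
time: 6.27
ee_pos: [0.6067, 0.3031, 0.0316]
tcp_rot: [179.8, -0.3, -163.6]
wrist_force: [0.5, -0.2, -1.2]
opening: 0.0505
```

Box held: opening 50.5 mm, 1.2 N weight. Now lift, carry and turn.

```bash
python3 -m pendant '[[[0,0,-3.5,0,0,0,40],[0,0,-3.5,0,0,0,40],[0,0,-3.5,0,0,0,40],[1.6,-3.6,0,0,0,0,40],[1.6,-3.6,0,0,0,0,40]]]'; python3 -m pendant '[[[1.6,-3.6,0,0,0,0,40],[1.6,-3.6,0,0,0,0,40],[1.6,-3.6,0,0,0,0,40],[1.6,-3.6,0,0,0,0,40],[1.6,-3.6,0,0,0,0,40]]]'; python3 -m pendant '[[[0,0,0,0,0,0.12,40],[0,0,0,0,0,0.12,40],[0,0,0,0,0,0.12,40],[0,0,0,0,0,0.12,40],[0,0,0,0,0,0.12,40]]]';  python3 -m pendant '[[[0,0,0,0,0,0.12,40],[0,0,0,0,0,0.12,40],[0,0,0,0,0,0.12,40],[0,0,0,0,0,0.12,40],[0,0,0,0,0,0.12,40]]]'; python3 -m pendant '[[[0,0,0,0,0,0.12,40],[0,0,0,0,0,0.12,40],[0,0,0,0,0,0.12,40],[0,0,0,0,0,0.12,40],[0,0,0,0,0,0.12,40]]]'
```

```text
time: 6.68
ee_pos: [0.5984, 0.2297, 0.1434]
tcp_rot: [179.7, -0.0, -163.2]
wrist_force: [0.7, -0.5, -2.5]
opening: 0.0506
time: 7.1
ee_pos: [0.5731, 0.0283, 0.145]
tcp_rot: [179.7, 0.3, -162.9]
wrist_force: [1.2, 0.2, -0.6]
opening: 0.0506
time: 7.52
ee_pos: [0.5715, 0.0178, 0.146]
tcp_rot: [179.6, 0.2, 161.5]
wrist_force: [0.3, -0.6, -0.2]
opening: 0.05
time: 7.93
ee_pos: [0.5712, 0.0174, 0.1462]
tcp_rot: [179.6, -0.1, 125.7]
wrist_force: [0.6, 0.5, -1.0]
opening: 0.0506
time: 8.35
ee_pos: [0.571, 0.0174, 0.1462]
tcp_rot: [179.7, -0.3, 89.9]
wrist_force: [0.4, -0.8, -1.0]
opening: 0.0506
```

```bash
python3 -m pendant '[[[-2.6,-0.8,2,0,0,0.1,40],[0,0,2,0,0,0,40],[0,0,0,0,0,0,40],[0,0,0,0,0,0,40]]]'
cat > look.py <<'E'
from h import *
import sys
n=sys.argv[1];o=bot.get_obs();print(o['ee_pos'].round(4),o['tcp_rot'].round(1),o['wrist_force'].round(1))
for c in("scene","top"):
    im=bot.camera(c);cv2.imwrite(f"pics/{c}{n}.png",im[:,:,::-1])
    for t in("nest","wall_face","lever_hinge","ball_grip","clamp","pad","small_box"):
        print(c,t,[(np.round(m["uv"],1).tolist(),round(m["confidence"],2)) for m in bot.mark_of(c,t)])
a=cv2.imread(f"pics/scene{n}.png")[130:240,280:390];b=cv2.imread(f"pics/top{n}.png")[180:255,285:395]
cv2.imwrite(f"pics/v{n}.png",np.hstack([cv2.resize(a,None,fx=3.6,fy=3.6,interpolation=2),cv2.copyMakeBorder(cv2.resize(b,None,fx=3.6,fy=3.6,interpolation=2),0,126,0,0,0)]))
E
python3 look.py 5
```

```text
time: 8.68
ee_pos: [0.5635, -0.0089, 0.1062]
tcp_rot: [179.6, -0.3, 83.5]
wrist_force: [-0.2, 0.4, 0.2]
opening: 0.0503
[ 0.5635 -0.0089  0.1062] [179.6  -0.3  83.5] [-0.2  0.4  0.2]
scene nest [([324.6, 217.7], 0.82)]
scene wall_face [([316.2, 218.4], 0.81)]
scene lever_hinge [([329.0, 166.8], 0.7)]
scene ball_grip [([361.3, 160.0], 0.47), ([335.0, 165.1], 0.34)]
scene clamp [([364.1, 159.4], 0.46), ([322.7, 188.2], 0.19)]
scene pad [([331.3, 165.5], 0.5), ([335.1, 206.0], 0.46)]
scene small_box [([318.3, 260.5], 0.91), ([361.1, 238.9], 0.79), ([323.2, 190.9], 0.61), ([289.3, 246.4], 0.61)]
top nest [([319.0, 223.7], 0.87)]
top wall_face [([308.3, 222.8], 0.8)]
top lever_hinge [([365.3, 192.9], 0.96)]
top ball_grip [([369.5, 210.6], 0.57)]
top clamp []
top pad []
top small_box [([266.9, 223.8], 0.73), ([272.9, 253.1], 0.73), ([315.8, 267.6], 0.51)]
```

View pics/v5.png

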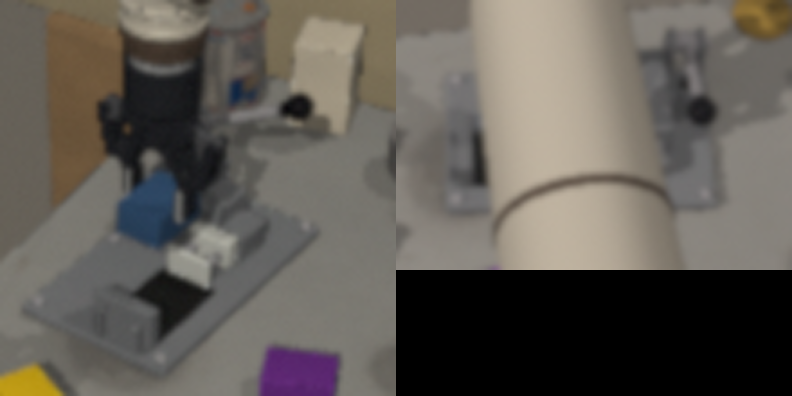

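```bash
cat > fit2.py <<'E'
from h import *
bx=.09-.15*np.cos(.5)
P=[("scene",(286.5,215.8),(.0875,.145,.012),1),("scene",(325.1,233.2),(-.0875,.145,.012),1),("scene",(368,193.5),(-.0875,-.145,.012),1),
("scene",(326.7,199.2),(.025,.035,.048),0),("scene",(338.9,204.4),(-.025,.035,.048),0),
("scene",(362,159.5),(bx,-.1,.172),0),("scene",(330,166.6),(.09,-.1,.1),0),("scene",(322.5,214.5),(0,.0825,.015),0),("scene",(314.6,217.3),(0,.13,.015),0),
("top",(299.7,201.2),(.0875,.145,.012),1),("top",(300,238.6),(-.0875,.145,.012),1),("top",(375.8,237.5),(-.0875,-.145,.012),1),
("top",(369.8,211),(bx,-.1,.172),0),("top",(365.7,193.6),(.09,-.1,.1),0),("top",(318.7,224),(0,.0825,.015),0),("top",(306.3,223),(0,.13,.015),0)]
def run(cams):
    Q=[p for p in P if p[0] in cams]
    res=lambda v:np.concatenate([proj(c,clamp_pts(v[:3])(p[0]+v[3]*q,p[1],p[2]))-u for c,u,p,q in Q])
    r=least_squares(res,[.55,-.09,-.13,0.02],loss="soft_l1");f=clamp_pts(r.x[:3])
    print(cams,r.x.round(4),"yaw",np.degrees(r.x[2]).round(1),"nest",f(0,.0825,.015).round(4),"ball0",f(bx,-.1,.172).round(4),"ball1",f(-.06,-.1,.1).round(4));print(res(r.x).reshape(-1,2).round(1).tolist())
run(["top","scene"]);run(["top"]);run(["scene"])
E
python3 fit2.py
python3 - <<'E'
from h import *
S=cv2.imread("pics/scene5.png")[:,:,::-1];m=blue(S,(308,172,340,202));print(m.sum())
m=cv2.morphologyEx(m,cv2.MORPH_CLOSE,np.ones((5,5)))
for z in(.116,.105):
    best=min(((np.abs(hull("scene",corners(x,y,np.radians(83),z))-m).sum()/m.sum(),x,y) for x in np.arange(.54,.59,.004) for y in np.arange(-.04,.03,.004)))
    print(z,np.round(best,4))
E
```

```text
['top', 'scene'] [ 0.5507 -0.0848 -0.1224  0.0267] yaw -7.0 nest [ 0.5608 -0.003   0.015 ] ball0 [ 0.4971 -0.179   0.172 ] ball1 [ 0.4789 -0.1768  0.1   ]
[[0.6, -3.0], [1.2, -1.6], [2.1, -1.6], [-1.9, -0.1], [-2.8, -0.3], [-0.0, 0.8], [1.7, -1.6], [0.2, 0.8], [0.2, 4.7], [1.1, -1.0], [0.7, -0.1], [0.5, -0.2], [-1.8, 0.3], [-2.0, -1.6], [-1.9, 0.1], [-1.7, 1.3]]
['top'] [ 0.5505 -0.0887 -0.1314  0.0242] yaw -7.5 nest [ 0.5613 -0.0069  0.015 ] ball0 [ 0.4961 -0.1824  0.172 ] ball1 [ 0.4779 -0.18    0.1   ]
[[2.3, -0.8], [1.6, 0.0], [1.5, 0.5], [-0.8, 0.4], [-0.7, -1.5], [-1.0, -0.2], [-0.7, 0.9]]
['scene'] [ 0.5501 -0.0815 -0.1036  0.0299] yaw -5.9 nest [5.586e-01 5.000e-04 1.500e-02] ball0 [ 0.4983 -0.1767  0.172 ] ball1 [ 0.4801 -0.1748  0.1   ]
[[-0.2, -2.2], [1.0, -1.2], [0.7, -1.8], [-2.1, 0.5], [-2.8, 0.2], [-0.6, 1.1], [0.8, -1.1], [0.2, 1.5], [0.5, 5.6]]
295.0
0.116 [ 0.2643  0.564  -0.008 ]
0.105 [ 0.2661  0.572  -0.024 ]
```

```bash
python3 -m pendant '[[[0,-0.2,2.5,0,0,0.01,40],[0,0,2.3,0,0,0,40],[0,0,0,0,0,0,40],[0,0,0,0,0,0,40]]]'
python3 - <<'E'
from h import *
im=bot.camera("scene");cv2.imwrite("pics/scene6.png",im[:,:,::-1])
o=bot.get_obs();print(o['ee_pos'].round(4),o['tcp_rot'].round(1))
k=8;l,t=295,165;g=cv2.resize(np.ascontiguousarray(im[t:t+75,l:l+75,::-1]),None,fx=k,fy=k,interpolation=2)
x,y,z=o['ee_pos'];p=corners(x,y,np.radians(82.8),z+.01)
for a,b in((0,1),(0,2),(0,4),(3,1),(3,2),(3,7),(5,1),(5,4),(5,7),(6,2),(6,4),(6,7)):
    cv2.line(g,*[tuple(((proj("scene",p[i])+.5-(l,t))*k).astype(int).tolist()) for i in(a,b)],(255,255,255),1)
cv2.imwrite("pics/v6.png",g)
E
```

```text
time: 9.82
ee_pos: [0.5631, -0.0083, 0.0583]
tcp_rot: [179.4, -0.4, 82.9]
wrist_force: [0.5, -0.1, 0.2]
opening: 0.0503
[ 0.5629 -0.0083  0.0582] [179.5  -0.4  82.9]
```

View pics/v6.png

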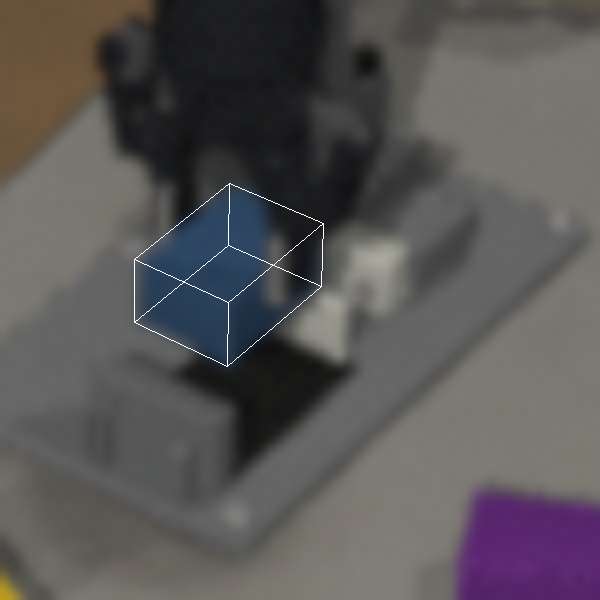

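Run:
```python
from h import *
h=np.array([.5,.5]);o=bot.get_obs();e=o['ee_pos']
for w in(-7.3,-6.):
    w=np.radians(w);ey=np.array([-np.sin(w),np.cos(w)]);ex=np.array([np.cos(w),np.sin(w)])
    print(np.degrees(w))
    for n,cr,z in(("wall bot",(236,470),.014),("wall top",(238,402),.058),("pad top",(350,303),.048)):
        p=onz("scene",np.array(cr)/8+(295,165)-h,z)[:2]
        d=p-e[:2];print(n,p.round(4),"from TCP: ex",(d@ex).round(4),"ey",(d@ey).round(4))
# box silhouette offset vs model: lower visible region only, fit
S=cv2.imread("pics/scene6.png")[:,:,::-1];m=blue(S,(308,180,340,215))
m=cv2.morphologyEx(m,cv2.MORPH_CLOSE,np.ones((3,3)))
z=e[2]+.01;ys,xs=np.where(m>0);print(xs.min(),xs.max(),ys.min(),ys.max(),m.sum())
print("model",[tuple(proj("scene",q).round(1)) for q in corners(e[0],e[1],np.radians(82.9),z)])
# left contour & bottom contour of mask
print({int(x):int(ys[xs==x].max()) for x in np.unique(xs)})
print({int(y):int(xs[ys==y].min()) for y in np.unique(ys)})
```

```text
-7.300000000000001
wall bot [0.5356 0.033 ] from TCP: ex -0.0323 ey 0.0375
wall top [0.5322 0.0387] from TCP: ex -0.0364 ey 0.0426
pad top [ 0.528  -0.0598] from TCP: ex -0.028 ey -0.0556
-6.000000000000001
wall bot [0.5356 0.033 ] from TCP: ex -0.0314 ey 0.0382
wall top [0.5322 0.0387] from TCP: ex -0.0355 ey 0.0435
pad top [ 0.528  -0.0598] from TCP: ex -0.0293 ey -0.0549
312 334 188 210 298.0
model [(np.float64(323.1), np.float64(195.2)), (np.float64(323.2), np.float64(187.4)), (np.float64(334.6), np.float64(200.3)), (np.float64(334.9), np.float64(192.5)), (np.float64(311.3), np.float64(204.9)), (np.float64(311.3), np.float64(197.0)), (np.float64(323.0), np.float64(210.3)), (np.float64(323.1), np.float64(202.3))]
{312: 204, 313: 205, 314: 206, 315: 206, 316: 206, 317: 207, 318: 208, 319: 208, 320: 209, 321: 209, 322: 210, 323: 210, 324: 210, 325: 209, 326: 208, 327: 207, 328: 206, 329: 205, 330: 204, 331: 203, 332: 202, 333: 201, 334: 199}
{188: 323, 189: 322, 190: 320, 191: 319, 192: 318, 193: 317, 194: 316, 195: 314, 196: 313, 197: 313, 198: 312, 199: 312, 200: 312, 201: 312, 202: 312, 203: 312, 204: 312, 205: 313, 206: 314, 207: 317, 208: 318, 209: 320, 210: 322}
```

The box fits the model to within 1 px. Its centre needs 7 mm towards the pad to sit mid-bed. I shift and lower it, guarded.

```bash
python3 -m pendant '[[[-0.7,-0.1,0,0,0,0,40],[0,0,2,0,0,0,40],[0,0,1.8,0,0,0,40],[0,0,0,0,0,0,40]]]'; python3 -m pendant '[[[0,0,0.7,0,0,0,40],[0,0,0,0,0,0,40]]]'
```

```text
time: 10.2
ee_pos: [0.5643, -0.0165, 0.0252]
tcp_rot: [179.0, -0.4, 82.9]
wrist_force: [-1.1, -0.1, -1.0]
opening: 0.0505
time: 10.37
ee_pos: [0.5652, -0.0172, 0.0201]
tcp_rot: [178.9, -0.4, 82.9]
wrist_force: [0.1, -0.2, -0.5]
opening: 0.0508
```

```bash
python3 -m pendant '[[[0.2,-0.3,0.6,0.02,0,0,40],[0,0,0,0,0,0,40]]]';python3 -m pendant '[[[0,-0.1,0.5,0,0,0,40],[0,0,0,0,0,0,40]]]';python3 -m pendant '[[[0,0,0.3,0,0,0,40],[0,0,0,0,0,0,40]]]'
```

```text
time: 10.53
ee_pos: [0.5632, -0.0149, 0.0159]
tcp_rot: [-180.0, -0.4, 82.9]
wrist_force: [-0.2, 0.5, -1.1]
opening: 0.0505
time: 10.7
ee_pos: [0.5629, -0.0147, 0.0115]
tcp_rot: [180.0, -0.4, 82.9]
wrist_force: [-0.3, 0.4, -0.5]
opening: 0.0504
time: 10.87
ee_pos: [0.5632, -0.0146, 0.0085]
tcp_rot: [179.9, -0.4, 82.9]
wrist_force: [-0.1, 0.2, -0.8]
opening: 0.0504
```

```bash
python3 -m pendant '[[[0,0,0.3,0,0,0,40],[0,0,0,0,0,0,40]]]';python3 -m pendant '[[[0,0,0.2,0,0,0,40],[0,0,0,0,0,0,40]]]'
```

```text
time: 11.03
ee_pos: [0.5633, -0.0145, 0.0054]
tcp_rot: [179.9, -0.4, 82.9]
wrist_force: [-0.1, -0.9, -0.9]
opening: 0.0506
time: 11.2
ee_pos: [0.5638, -0.0143, 0.0053]
tcp_rot: [179.8, -0.4, 82.9]
wrist_force: [0.4, -0.3, -0.8]
opening: 0.0506
```

```bash
python3 -m pendant '[[[0,0,0.3,0,0,0,40],[0,0,0,0,0,0,40]]]'; python3 -c "
from workcell import bot
for i in range(1): o=bot.get_obs();print(o['ee_pos'],o['wrist_force'])"
```

```text
time: 11.37
ee_pos: [0.5645, -0.0141, 0.0056]
tcp_rot: [179.6, -0.5, 82.9]
wrist_force: [-0.1, -1.1, -1.2]
opening: 0.0506
[ 0.56453225 -0.01410282  0.00564789] [-0.11358782 -1.09215285 -1.16800998]
```

It stops at 0.0055, the predicted bed contact. Releasing and lifting.

```bash
python3 -m pendant '[[[0,0,-0.1,0,0,0,75],[0,0,0,0,0,0,100],[0,0,0,0,0,0,100],[0,0,0,0,0,0,100],[0,0,0,0,0,0,100]]]'; python3 -m pendant '[[[0,0,-1,0,0,0,100],[0,0,-2,0,0,0,100],[0,0,-3.5,0,0,0,100],[0,0,-4,0,0,0,100],[0,0,-4,0,0,0,100]]]';python3 -m pendant '[[[0,0,-4,0,0,0,100],[0,0,-4,0,0,0,100],[0,0,-3,0,0,0,100]]]'
```

```text
time: 11.78
ee_pos: [0.5648, -0.0141, 0.0066]
tcp_rot: [179.6, -0.5, 82.9]
wrist_force: [0.3, -0.9, -0.0]
opening: 0.0857
time: 12.2
ee_pos: [0.558, -0.0151, 0.1477]
tcp_rot: [-179.4, -0.4, 82.9]
wrist_force: [1.5, 0.6, -0.4]
opening: 0.0859
time: 12.45
ee_pos: [0.5574, -0.016, 0.2662]
tcp_rot: [-179.5, -0.4, 82.9]
wrist_force: [0.7, -0.2, 0.1]
opening: 0.0852
```

```bash
cat > fit3.py <<'E'
from h import *
import sys
n=sys.argv[1]
o=bot.get_obs();print(o['ee_pos'].round(4),o['tcp_rot'].round(1))
for c in("scene","top"):
    im=bot.camera(c);cv2.imwrite(f"pics/{c}{n}.png",im[:,:,::-1])
    for t in("ball_grip","lever_hinge","small_box"): print(c,t,[(np.round(m["uv"],1).tolist(),round(m["confidence"],2)) for m in bot.mark_of(c,t)])
    mm=bot.masks_of(c,"ball_grip");print([(m["extent"],round(m["confidence"],2)) for m in mm])
    if c=="scene":
        m=blue(im,(300,195,345,232));print("blue px",m.sum())
        if m.sum()>50:
            m=cv2.morphologyEx(m,cv2.MORPH_CLOSE,np.ones((3,3)))
            b=min((np.abs(hull(c,corners(x,y,np.radians(a),.015),4)-m).sum()/m.sum(),x,y,a) for x in np.arange(.55,.576,.004) for y in np.arange(-.03,.006,.004) for a in (76,80,83,86,90));print("box",np.round(b,4))
E
python3 fit3.py 7
```

```text
[ 0.5574 -0.016   0.2662] [-179.5   -0.4   82.9]
scene ball_grip [([363.4, 159.1], 0.4), ([228.5, 285.9], 0.4)]
scene lever_hinge [([331.1, 164.6], 0.66)]
scene small_box [([361.8, 237.6], 0.66), ([315.6, 263.3], 0.59), ([321.8, 212.5], 0.55), ([289.2, 243.9], 0.55)]
[([359.1, 157.6, 364.6, 165.4], 0.46)]
blue px 277.0
box [ 3.213e-01  5.620e-01 -2.200e-02  8.600e+01]
top ball_grip [([371.3, 210.1], 0.5), ([321.7, 221.7], 0.26)]
top lever_hinge [([363.7, 191.1], 0.65)]
top small_box [([270.0, 252.4], 0.81), ([321.4, 223.3], 0.52), ([316.1, 265.9], 0.47)]
[([365.0, 206.3, 374.4, 214.8], 0.57), ([297.6, 189.2, 376.3, 238.5], 0.26)]
```

```bash
python3 -m pendant '[[[0,0,0,0,0,-0.12,70],[0,0,0,0,0,-0.12,70],[0,0,0,0,0,-0.12,70],[0,0,0,0,0,-0.12,70],[0,0,0,0,0,-0.12,70]]]'; python3 -m pendant '[[[0,0,0,0,0,-0.12,70],[0,0,0,0,0,-0.12,70],[0,0,0,0,0,-0.12,70],[0,0,0,0,0,-0.12,70],[0,0,0,0,0,-0.12,70]]]'; python3 -m pendant '[[[0,0,0,0,0,-0.12,70],[0,0,0,0,0,-0.12,70],[0,0,0,0,0,-0.05,70]]]'
python3 - <<'E'
from h import *
def dark(n,c,box):
    im=cv2.imread(f"pics/{c}{n}.png").max(2);l,t,r,b=box;s=im[t:b,l:r].astype(float)
    ys,xs=np.where(s<s.min()+25);print(n,c,s.min(),len(xs),xs.mean()+l,ys.mean()+t);return xs.mean()+l,ys.mean()+t
for n in(1,5,7):
    u=dark(n,"scene",(352,150,372,170));w=dark(n,"top",(360,200,380,222))
    r=least_squares(lambda p:np.r_[proj("scene",p)-u,proj("top",p)-w],[.5,-.18,.17]);print(r.x.round(4),r.fun.round(1),onz("scene",u,.172).round(4),onz("top",w,.172).round(4))
E
```

```text
time: 13.37
ee_pos: [0.5559, -0.0159, 0.2577]
tcp_rot: [-179.3, -0.9, 118.4]
wrist_force: [0.1, 0.7, 0.2]
opening: 0.0598
time: 13.78
ee_pos: [0.5545, -0.0158, 0.2546]
tcp_rot: [-179.8, -1.4, 154.2]
wrist_force: [1.0, -0.8, 0.5]
opening: 0.06
time: 14.03
ee_pos: [0.5536, -0.0157, 0.2527]
tcp_rot: [179.7, -1.6, 171.8]
wrist_force: [0.1, -0.3, 1.1]
opening: 0.0598
1 scene 16.0 39 362.2307692307692 159.28205128205127
1 top 29.0 42 369.04761904761904 210.5
[ 0.4982 -0.1829  0.1742] [-0. -0.  0.  0.] [ 0.4993 -0.1859  0.172 ] [ 0.4997 -0.1834  0.172 ]
5 scene 14.0 33 362.1515151515151 159.4848484848485
5 top 29.0 44 368.8181818181818 210.13636363636363
[ 0.499  -0.1823  0.1741] [-0.2 -0.2  0.   0.3] [ 0.499  -0.1845  0.172 ] [ 0.5013 -0.1829  0.172 ]
7 scene 15.0 35 362.1142857142857 159.4857142857143
7 top 29.0 43 369.13953488372096 210.51162790697674
[ 0.4989 -0.1835  0.1728] [-0.  -0.   0.   0.1] [ 0.4991 -0.1845  0.172 ] [ 0.4996 -0.1837  0.172 ]
```

Ball triangulated at (0.499, -0.184, 0.172), consistent over three picture pairs.

```bash
python3 -m pendant '[[[0.6,-3.5,0,0,-0.028,0,70],[0.6,-3.5,0,0,0,-0.02,70],[0.6,-3.5,0,0,0,0,70],[0.6,-3.5,0,0,0,0,70],[0.6,-3.4,0,0,0,0,70]]]'; python3 -m pendant '[[[0,0,0,0,0,0,70]]]'
```

```text
time: 14.45
ee_pos: [0.5009, -0.184, 0.2474]
tcp_rot: [179.6, -0.3, 173.9]
wrist_force: [0.8, -0.7, 0.6]
opening: 0.0595
time: 14.53
ee_pos: [0.4989, -0.1883, 0.2467]
tcp_rot: [179.7, -0.3, 173.7]
wrist_force: [0.4, -0.1, 0.5]
opening: 0.0597
```

```bash
python3 -m pendant '[[[0,0.4,3,0,0,0,70],[0,0,3,0,0,0,70],[0,0,2.5,0,0,0,70],[0,0,0,0,0,0,70],[0,0,0,0,0,0,70]]]'; python3 -c "
from workcell import bot
o=bot.get_obs();print(o['ee_pos'],o['tcp_rot'],o['wrist_force'])"
```

```text
time: 14.95
ee_pos: [0.4968, -0.1863, 0.1579]
tcp_rot: [179.7, -0.4, 173.3]
wrist_force: [0.2, -0.4, 0.1]
opening: 0.0599
[ 0.49680971 -0.1863394   0.1579403 ] [179.6884706   -0.39132586 173.34685143] [ 0.2267377  -0.35541231  0.11146045]
```

```bash
python3 -m pendant '[[[-0.2,0.2,1.7,0,0,0,70],[0,0,0,0,0,0,70],[0,0,0,0,0,0,10],[0,0,0,0,0,0,10],[0,0,0,0,0,0,10]]]' 60;  python3 -m pendant '[[[0,0,0,0,0,0,10],[0,0,0,0,0,0,10],[0,0,0,0,0,0,10]]]'; python3 -c "
from workcell import bot
o=bot.get_obs();print(o['ee_pos'],o['tcp_rot'],o['wrist_force'])"
```

```text
time: 15.37
ee_pos: [0.5001, -0.1873, 0.1474]
tcp_rot: [-179.8, -0.2, 173.3]
wrist_force: [-6.1, -20.5, -1.5]
opening: 0.0246
time: 15.62
ee_pos: [0.4999, -0.1883, 0.1479]
tcp_rot: [-179.8, -0.2, 173.3]
wrist_force: [1.2, -1.0, -8.4]
opening: 0.0246
[ 0.49991661 -0.18827004  0.14790333] [-179.78759825   -0.223796    173.28208131] [ 1.17469078 -0.96382739 -8.43700081]
```

Opening 24.6 mm on a 30 mm ball means an off-centre grip. I check it with my last picture.

Run:
```python
from h import *
o=bot.get_obs();e=o['ee_pos'];im=bot.camera("scene");tp=bot.camera("top")
cv2.imwrite("pics/scene8.png",im[:,:,::-1]);cv2.imwrite("pics/top8.png",tp[:,:,::-1])
out=[]
for c,i,(l,t) in(("scene",im,(325,115)),("top",tp,(335,170))):
    k=10;g=cv2.resize(np.ascontiguousarray(i[t:t+60,l:l+40,::-1] if c=="top" else i[t:t+60,l:l+40,::-1]),None,fx=k,fy=k,interpolation=2)
    g=cv2.convertScaleAbs(g,alpha=1.6,beta=15)
    d=lambda p:tuple(((proj(c,p)+.5-(l,t))*k).astype(int).tolist())
    cv2.circle(g,d([.499,-.186,.172]),4,(0,255,255),1);cv2.circle(g,d(e),4,(0,0,255),1)
    cv2.line(g,d(e),d(e+[0,0,.06]),(0,255,0),1);out.append(g)
cv2.imwrite("pics/v8.png",np.hstack(out))
```

```text
(no output)
```

View pics/v8.png

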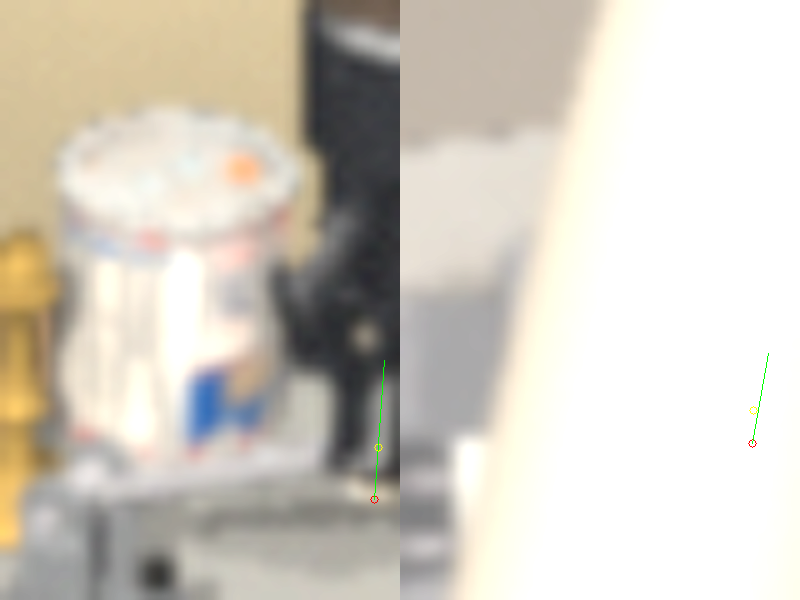

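The fingertip ends at about crop row 470 and the ball centre is at row 447, so the pads grip below the ball's equator, which also explains the -8 N. I reopen, raise 7 mm and regrip.

```bash
python3 -m pendant '[[[0,0,0,0,0,0,55],[0,0,0,0,0,0,55],[0,0,0,0,0,0,55],[0,0,-0.7,0,0,0,55],[0,0,0,0,0,0,55]]]' 60;  python3 -m pendant '[[[0,0,0,0,0,0,15],[0,0,0,0,0,0,15],[0,0,0,0,0,0,15],[0,0,0,0,0,0,15],[0,0,0,0,0,0,15]]]'
```

```text
time: 16.13
ee_pos: [0.5013, -0.1884, 0.1598]
tcp_rot: [-179.7, 0.1, 173.3]
wrist_force: [0.2, 0.1, 0.5]
opening: 0.0471
time: 16.55
ee_pos: [0.502, -0.1886, 0.1618]
tcp_rot: [-179.6, 0.3, 173.3]
wrist_force: [-0.0, 0.8, -0.8]
opening: 0.0127
```

Now it closed on nothing (12.7 mm), so the pads were on the ball's upper half and the TCP reads about 30 mm low. I go deeper.

```bash
python3 -m pendant '[[[0,0,0,0,0,0,70],[0,0,0,0,0,0,70],[0,0,0,0,0,0,70],[0,0,0,0,0,0,70],[0.2,0.1,1.5,0,0,0,70]]]' 60;  python3 -m pendant '[[[0,0,1,0,0,0,70],[0,0,1,0,0,0,70],[0,0,0,0,0,0,70]]]';python3 -c "
from workcell import bot
o=bot.get_obs();print(o['ee_pos'],o['tcp_rot'],o['wrist_force'])"
```

```text
time: 16.97
ee_pos: [0.5012, -0.188, 0.1485]
tcp_rot: [-179.6, 0.5, 173.3]
wrist_force: [0.6, -0.3, -0.4]
opening: 0.0596
time: 17.22
ee_pos: [0.5003, -0.1877, 0.1248]
tcp_rot: [-179.6, 0.3, 173.3]
wrist_force: [-0.3, -0.8, 0.1]
opening: 0.0599
[ 0.50034555 -0.1877361   0.12480925] [-179.62770837    0.3201761   173.3192977 ] [-0.26454416 -0.75635316  0.07176313]
```

```bash
python3 -m pendant '[[[0,0,0,0,0,0,10],[0,0,0,0,0,0,10],[0,0,0,0,0,0,10],[0,0,0,0,0,0,10],[0,0,0,0,0,0,10]]]' 60;python3 -m pendant '[[[0,0,0,0,0,0,10],[0,0,0,0,0,0,10]]]' 60
```

```text
time: 17.63
ee_pos: [0.5, -0.1886, 0.1252]
tcp_rot: [-179.5, 0.3, 173.3]
wrist_force: [-0.4, 0.4, -4.0]
opening: 0.0272
time: 17.8
ee_pos: [0.5, -0.1886, 0.1251]
tcp_rot: [-179.5, 0.2, 173.3]
wrist_force: [-1.6, 0.3, -2.0]
opening: 0.0271
```

```bash
python3 -m pendant '[[[0,0,0,0,0,0,50],[0,0,0,0,0,0,50],[0,0,0,0,0,0,50],[0,0,-0.9,0,0,0,50],[0,0,0,0,0,0,50]]]' 60;python3 -m pendant '[[[0,0,0,0,0,0,10],[0,0,0,0,0,0,10],[0,0,0,0,0,0,10],[0,0,0,0,0,0,10],[0,0,0,0,0,0,10]]]' 60
```

```text
time: 18.22
ee_pos: [0.5005, -0.1884, 0.136]
tcp_rot: [-179.6, 0.4, 173.3]
wrist_force: [-0.4, -0.3, 0.9]
opening: 0.0425
time: 18.63
ee_pos: [0.5008, -0.1886, 0.1371]
tcp_rot: [-179.5, 0.4, 173.3]
wrist_force: [-1.0, -0.7, 2.0]
opening: 0.0266
```

```bash
python3 -m pendant '[[[0.66,0,1.35,0,0,0,10],[0.51,0,1.4,0,0,0,10],[0,0,0,0,0,0,10]]]' 70;python3 -m pendant '[[[0.37,0,1.45,0,0,0,10],[0,0,0,0,0,0,10]]]'
```

```text
time: 18.88
ee_pos: [0.4899, -0.1873, 0.1111]
tcp_rot: [-179.5, 0.6, 173.3]
wrist_force: [1.2, 0.1, 3.8]
opening: 0.0264
time: 19.05
ee_pos: [0.4871, -0.1869, 0.0984]
tcp_rot: [-179.5, 0.8, 173.4]
wrist_force: [0.2, -1.4, 3.9]
opening: 0.0263
```

```bash
python3 -m pendant '[[[0.25,0,1.3,0,0,0,10],[0,0,0,0,0,0,10]]]';python3 -m pendant '[[[0.15,0,1.2,0,0,0,10],[0,0,0,0,0,0,10]]]'; python3 fit3.py 9
```

```text
time: 19.22
ee_pos: [0.4819, -0.1862, 0.0871]
tcp_rot: [-179.5, 0.5, 173.4]
wrist_force: [-10.1, 0.6, 7.3]
opening: 0.0262
time: 19.38
ee_pos: [0.4764, -0.1858, 0.0766]
tcp_rot: [-179.5, -0.0, 173.5]
wrist_force: [0.5, -5.4, 9.1]
opening: 0.026
[ 0.4764 -0.1858  0.0766] [-179.5   -0.   173.5]
scene ball_grip [([312.1, 222.1], 0.57)]
scene lever_hinge [([331.2, 164.7], 0.58)]
scene small_box [([361.8, 236.3], 0.84), ([290.8, 241.7], 0.78), ([317.1, 262.6], 0.69), ([321.9, 216.6], 0.54)]
[([287.3, 274.3, 326.5, 304.2], 0.61)]
blue px 225.0
box [ 5.942e-01  5.620e-01 -1.400e-02  9.000e+01]
top ball_grip []
top lever_hinge [([320.5, 223.7], 0.39)]
top small_box [([270.4, 251.2], 0.67), ([317.4, 226.1], 0.6), ([314.2, 265.9], 0.57), ([265.0, 223.2], 0.52), ([340.3, 225.4], 0.28)]
[]
```

```bash
cat > padtrack.py <<'E'
from h import *
import sys
# lever angle from pad travel (70 mm/rad): where does the moved pad's plate best match its open picture?
A=cv2.imread("pics/scene7.png").astype(np.float32)
w=np.radians(-7);p0=np.array([.5285,-.06,.045]);ey=np.array([-np.sin(w),np.cos(w),0])
for n in sys.argv[1:]:
    B=cv2.imread(f"pics/scene{n}.png").astype(np.float32);k=8
    u=proj("scene",p0);l,t=int(u[0])-16,int(u[1])-16
    a=cv2.resize(A[t:t+36,l:l+30],None,fx=k,fy=k,interpolation=2);b=cv2.resize(B[t-4:t+40,l-22:l+36],None,fx=k,fy=k,interpolation=2)
    wt=lambda im:np.clip(im.min(2)-130,0,80)
    ys,xs=np.where(wt(a)>20);print("open white px",len(xs),xs.min()/k+l,xs.max()/k+l,ys.min()/k+t,ys.max()/k+t)
    T=wt(a)[max(ys.min()-8,0):ys.max()+8,max(xs.min()-8,0):xs.max()+8]
    r=cv2.matchTemplate(wt(b),T,cv2.TM_CCOEFF_NORMED);_,s,_,m=cv2.minMaxLoc(r)
    d=np.array([(m[0]/k+l-22)-(max(xs.min()-8,0)/k+l),(m[1]/k+t-4)-(max(ys.min()-8,0)/k+t)])
    th=np.arange(0,.8,.005);pp=np.array([proj("scene",p0+ey*.07*q)-u for q in th])
    print(n,"score",round(s,3),"shift",d,"theta",th[np.argmin(((pp-d)**2).sum(1))],"resid",np.sqrt(((pp-d)**2).sum(1)).min().round(2), "level shift",pp[100].round(2))
E
python3 padtrack.py 5 9;python3 -m pendant '[[[0,0,0,0,0,0,10]]]'; python3 -m pendant '[[[0,0,0,0,0,0,10]]]'
```

```text
open white px 1711 328.125 344.125 192.625 203.625
5 score 0.723 shift [0.25 0.25] theta 0.0 resid 0.35 level shift [-5.52  4.79]
open white px 1711 328.125 344.125 192.625 203.625
9 score 0.774 shift [-4.75  4.  ] theta 0.425 resid 0.09 level shift [-5.52  4.79]
time: 19.97
ee_pos: [0.475, -0.1855, 0.0789]
tcp_rot: [-179.4, -0.2, 173.6]
wrist_force: [8.1, -1.3, 4.7]
opening: 0.0263
time: 20.05
ee_pos: [0.4753, -0.1855, 0.0803]
tcp_rot: [-179.4, -0.1, 173.7]
wrist_force: [-1.1, -0.8, 4.3]
opening: 0.0264
```

```bash
python3 -m pendant '[[[0,0,1.0,0,0,0,10]]]'; python3 -m pendant '[[[0,0,0.8,0,0,0,10]]]';  python3 -c "
from h import *
for i in range(4):
    im=bot.camera('scene');o=bot.get_obs();print(o['time'],o['ee_pos'].round(4),o['wrist_force'].round(1))
cv2.imwrite('pics/scene10.png',im[:,:,::-1])"; python3 padtrack.py 10
```

```text
time: 20.13
ee_pos: [0.4749, -0.1856, 0.073]
tcp_rot: [-179.4, -0.2, 173.9]
wrist_force: [-11.9, 2.4, 8.2]
opening: 0.0263
time: 20.22
ee_pos: [0.4745, -0.1856, 0.0662]
tcp_rot: [-179.4, -0.2, 174.0]
wrist_force: [-6.3, 1.5, 9.6]
opening: 0.0262
20.2667 [ 0.4745 -0.1855  0.0653] [-5.5  0.6  8.1]
20.3167 [ 0.4745 -0.1855  0.0658] [-6.6  1.6  9.5]
20.3667 [ 0.4745 -0.1856  0.0662] [-7.1  1.8  9.3]
20.4167 [ 0.4745 -0.1856  0.0665] [-7.5  1.   9.3]
open white px 1711 328.125 344.125 192.625 203.625
10 score 0.775 shift [-5.25  4.5 ] theta 0.47500000000000003 resid 0.05 level shift [-5.52  4.79]
```

```bash
sed -i 's/k=8$/k=16/; s/np.arange(0,.8,.005)/np.arange(0,.8,.0025)/; s/pp\[100\]/pp[200]/' padtrack.py; python3 -m pendant '[[[0,0,0.4,0,0,0,10]]]';  python3 -c "
from h import *
for i in range(6):
    im=bot.camera('scene');o=bot.get_obs();print(o['time'],o['ee_pos'].round(4),o['wrist_force'].round(1),o['opening'].round(4))
cv2.imwrite('pics/scene11.png',im[:,:,::-1])"; python3 padtrack.py 9 10 11|grep score
```

```text
time: 20.5
ee_pos: [0.4745, -0.1856, 0.0645]
tcp_rot: [-179.3, -0.2, 174.1]
wrist_force: [-7.0, 1.2, 10.0]
opening: 0.0264
9 score 0.825 shift [11.5625  9.8125] theta 0.0 resid 15.16 level shift [-5.52  4.79]
10 score 0.77 shift [-5.1875  4.5625] theta 0.47250000000000003 resid 0.05 level shift [-5.52  4.79]Traceback (most recent call last):
  File "<string>", line 4, in <module>
    im=bot.camera('scene');o=bot.get_obs();print(o['time'],o['ee_pos'].round(4),o['wrist_force'].round(1),o['opening'].round(4))
                                                                                                          ^^^^^^^^^^^^^^^^^^
AttributeError: 'float' object has no attribute 'round'
[ WARN:0@0.438] global loadsave.cpp:275 findDecoder imread_('pics/scene11.png'): can't open/read file: check file path/integrity
Traceback (most recent call last):
  File "padtrack.py", line 7, in <module>
    B=cv2.imread(f"pics/scene{n}.png").astype(np.float32);k=16
      ^^^^^^^^^^^^^^^^^^^^^^^^^^^^^^^^^^^^^^^
AttributeError: 'NoneType' object has no attribute 'astype'
```

```bash
cat > avg.py <<'E'
from h import *
import sys
s=0;Z=[];F=[]
for i in range(10):
    s=s+bot.camera('scene').astype(float);o=bot.get_obs();Z.append(o['ee_pos']);F.append(o['wrist_force'])
print(o['time'],np.round(Z[0],4),np.mean(Z,0).round(4),np.round(Z[-1],4),np.mean(F,0).round(1),o['opening'])
cv2.imwrite(f'pics/scene{sys.argv[1]}.png',(s/10).round().astype(np.uint8)[:,:,::-1])
E
sed -i 's/B\[t-4:t+40,l-22:l+36\]/B[t-4:t+40,l-10:l+33]/; s/l-22)-/l-10)-/' padtrack.py
python3 avg.py 11; python3 padtrack.py 5 9 10 11|grep score
```

```text
21.05 [ 0.4745 -0.1856  0.064 ] [ 0.4745 -0.1856  0.0642] [ 0.4745 -0.1856  0.0643] [-7.   1.2  9.5] 0.02651299900926665
5 score 0.783 shift [ 9.875  15.8125] theta 0.2 resid 18.41 level shift [-5.52  4.79]
9 score 0.768 shift [-4.6875  4.    ] theta 0.4225 resid 0.05 level shift [-5.52  4.79]
10 score 0.77 shift [-5.1875  4.5625] theta 0.47250000000000003 resid 0.05 level shift [-5.52  4.79]
11 score 0.769 shift [-5.375  4.625] theta 0.485 resid 0.03 level shift [-5.52  4.79]
```

```bash
python3 -m pendant '[[[0,0,0.2,0,0,0,10]]]'; python3 avg.py 12; python3 padtrack.py 12|grep score; python3 fit3.py 13 | grep -A1 blue
```

```text
time: 21.13
ee_pos: [0.4745, -0.1856, 0.0641]
tcp_rot: [-179.3, -0.2, 174.2]
wrist_force: [-7.2, 1.2, 9.8]
opening: 0.0267
21.6333 [ 0.4745 -0.1856  0.0641] [ 0.4745 -0.1856  0.0641] [ 0.4745 -0.1856  0.0641] [-6.9  1.   9.2] 0.026360446561924683
12 score 0.77 shift [-5.375  4.625] theta 0.485 resid 0.03 level shift [-5.52  4.79]
blue px 224.0
box [ 5.89e-01  5.62e-01 -1.00e-02  8.30e+01]
```

```bash
python3 -m pendant '[[[0,0,0.3,0,0,0,10]]]'; python3 avg.py 14; python3 padtrack.py 14|grep score
```

```text
time: 22.22
ee_pos: [0.4745, -0.1857, 0.0631]
tcp_rot: [-179.3, -0.2, 174.2]
wrist_force: [-6.6, 0.8, 9.7]
opening: 0.0263
22.7167 [ 0.4745 -0.1857  0.0628] [ 0.4745 -0.1857  0.0629] [ 0.4745 -0.1857  0.063 ] [-6.9  1.   9.7] 0.026106833372885423
14 score 0.767 shift [-5.4375  4.75  ] theta 0.495 resid 0.03 level shift [-5.52  4.79]
```

```bash
python3 -c "
from workcell import bot
print(bot.job_done())"
```

```text
the job is handed in; nothing more can be done
None
```

I laid the blue small_box on the clamp bed, lengthwise between wall and pad, and let go of it. I then pinched the ball and brought the lever down to about level. I handed in at about 22.7 s, still holding it.

**Last checks**
- **Lever angle:** pad travel in the pictures gave 0.495 rad, and the gripper's drop gave about 0.50–0.51 rad. The target is 0.5. The pose held steady over ten readings.
- **Ball force:** about 9.7 N upward, against about 9 N expected with a box clamped. There was also a sideways pull of about 7 N.
- **Box:** the pictures show it still on the bed, moved towards the wall as the pad came in. Part of it is hidden behind the wall, so that last position fit was only rough.

**What went wrong or disagreed**
- The fingertips were clearly higher than the reported TCP height suggested, by about 14 to 33 mm depending on how I estimated it.
- Because of this the first close landed on top of the box without moving it noticeably, and the ball took four tries to grip.
- The ball grip reads about 26 mm on a 30 mm ball, so it may be a little off the ball's centre.
- The gripper also moved about 8 mm further along the lever than the ball's arc explains. This puts a few mm of doubt on the angle from the drop.
- I did not check the other objects in a final picture. I saw no sign that any of them had been touched.

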